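Find the carbide blank by its weight and present it to the length setter

TASK

Two round blanks that look alike stand on the bench: one is solid carbide, the other a steel dummy of about half the weight. Lift them in turn to feel which is heavier, stand the lighter one down in either hole of the drilled wooden block and let go of it, then hold the heavier one upright, end-on and centred on the pad of the length setter with the dial, pressing the sprung pad to about half its travel without ever running it onto its stop. Finish while still holding it pressed there; carbide chips, so never let either blank fall over, and leave the other things on the bench where they are.

Things in the scene. Friction and masses are not known exactly. Their poses are not given: they have to be found in the camera images.
- blank_1_centre (a point): one of two plain ground steel-grey round bars that look exactly alike, 25 mm in diameter and 90 mm long, ends chamfered 2 mm, standing on end on the bench at the start. One is solid carbide (under 0.8 kg), the other a steel dummy of about half its weight; nothing but the weight tells which of the two this is, and it changes sides from start to start. The point is the bar's centre, 45 mm from either end, z along the bar
- blank_2_centre (a point): one of two plain ground steel-grey round bars that look exactly alike, 25 mm in diameter and 90 mm long, ends chamfered 2 mm, standing on end on the bench at the start. One is solid carbide (under 0.8 kg), the other a steel dummy of about half its weight; nothing but the weight tells which of the two this is, and it changes sides from start to start. The point is the bar's centre, 45 mm from either end, z along the bar
- block: light wooden block, 56 x 100 x 35 mm, screwed to the bench (fixed), with two round blind holes from above in a row along its long side (its y axis), 50 mm apart. Origin at the centre of its underside, z up
- bore_1 (a point): centre of the mouth of one hole, level with the block's top, 35 mm above the bench: 28 mm in diameter, 25 mm deep (its floor is 10 mm above the bench), chamfered 1.5 mm; a blank standing in it has its centre 55 mm above the bench. Axes as the block's
- bore_2 (a point): the same for the other hole, 50 mm along the block's +y from the first
- setter: tool length setter, fixed: square aluminium body 52 x 52 mm on a dark round foot of 64 mm, body top 49 mm above the bench, round black-rimmed dial with white face on the side of its -x axis, small lock screw reaching out 35 mm on +y. Origin at the centre of its underside, z up. The needle points straight up at rest and straight down at half travel
- pad_top (a point): centre of the top face of the setter's sprung steel pad, 32 mm in diameter, 70 mm above the bench at rest; it goes down with the pad
- setter_pad (a joint): how far the pad is pressed down, 0 at rest to 0.010 m on its stop; half travel is 0.005. Spring: 6 N to start it, plus 1.2 N per mm, so about 12 N at half travel and 18 N at the stop (the weight of the blank counts in this)
- collet_1: bystander: grey spring collet, 32 mm across, 42 mm high, by the clamp fixture; origin under its centre; leave it alone
- collet_nut: bystander: grey clamping nut, 54 mm across, 24 mm high, left of the work; origin under its centre; leave it alone
- tape_measure: bystander: yellow tape measure, 36 x 76 x 66 mm, left of the work; origin under its centre; leave it alone
- hex_key: bystander: long hex key, 40 x 140 x 9 mm, lying near the front edge; origin under its centre; leave it alone

How it is judged (in metres and radians):
On the way, in this order (a step that is already met when the one before it is completed fails the run):
1. one of the blanks is lifted clear of the bench (height (world z) of any of blank_1_centre, blank_2_centre above 0.085 m), for 0.2 s.
2. the lighter blank stands in a hole of the block, let go ((((horizontal distance between blank_1_centre and bore_1 below 0.006 m or horizontal distance between blank_1_centre and bore_2 below 0.006 m) and height (world z) of blank_1_centre below 0.0595 m and angle between blank_1_centre's own z axis and vertical below 0.12 rad and contact force between blank_1 and the fingers below 0.5 N and linear speed of blank_1 below 0.03 m/s and contact force between blank_1 and block between 1 and 4.6 N) or ((horizontal distance between blank_2_centre and bore_1 below 0.006 m or horizontal distance between blank_2_centre and bore_2 below 0.006 m) and height (world z) of blank_2_centre below 0.0595 m and angle between blank_2_centre's own z axis and vertical below 0.12 rad and contact force between blank_2 and the fingers below 0.5 N and linear speed of blank_2 below 0.03 m/s and contact force between blank_2 and block between 1 and 4.6 N))), for 0.2 s.
At the end, for the whole second after the job is handed in: Lighter blank (bearing on the block with under 4.6 N) let go, upright in a hole (within 6 mm, its centre below 59.5 mm). The other gripped (over 8 N), tilt under 0.12 rad, end-on within 10 mm of the pad's centre, pressing it (over 5 N) down 3 to 7.5 mm; still (value of joint setter_pad between 0.003 and 0.0075 m and (((horizontal distance between blank_1_centre and bore_1 below 0.006 m or horizontal distance between blank_1_centre and bore_2 below 0.006 m) and height (world z) of blank_1_centre below 0.0595 m and angle between each of blank_1_centre, blank_2_centre's own z axis and vertical below 0.12 rad and contact force between blank_1 and the fingers below 0.5 N and linear speed of each of blank_1, blank_2 below 0.03 m/s and contact force between blank_1 and block between 1 and 4.6 N and horizontal distance between blank_2_centre and pad_top below 0.01 m and z of blank_2_centre in the frame of pad_top between 0.041 and 0.049 m and contact force between blank_2 and the fingers above 8 N and contact force between blank_2 and setter above 5 N and contact force between blank_2 and block below 0.5 N) or ((horizontal distance between blank_2_centre and bore_1 below 0.006 m or horizontal distance between blank_2_centre and bore_2 below 0.006 m) and height (world z) of blank_2_centre below 0.0595 m and angle between each of blank_2_centre, blank_1_centre's own z axis and vertical below 0.12 rad and contact force between blank_2 and the fingers below 0.5 N and linear speed of each of blank_2, blank_1 below 0.03 m/s and contact force between blank_2 and block between 1 and 4.6 N and horizontal distance between blank_1_centre and pad_top below 0.01 m and z of blank_1_centre in the frame of pad_top between 0.041 and 0.049 m and contact force between blank_1 and the fingers above 8 N and contact force between blank_1 and setter above 5 N and contact force between blank_1 and block below 0.5 N))); the arm keeps its last pose, push and grip.
It fails at once if a blank falls over (tilt over 0.6 rad) (angle between any of blank_1_centre, blank_2_centre's own z axis and vertical above 0.6 rad).
It fails at once if the setter's pad is run onto its stop (over 9.5 mm) (value of joint setter_pad above 0.0095 m).
It fails at once if a bystander (collet, nut, tape measure, hex key) is moved by more than 20 mm (distance of any of collet_1, collet_nut, tape_measure, hex_key from where it was at the start of the episode above 0.02 m).
It also fails if it takes over 67 s, if anything falls off the work surface, if the arm or the gripper's body presses on something with over 40 N, if the wrist force passes 120 N, or if a joint passes its speed limit or range.

ROBOT

A 6-joint arm with a two-finger parallel gripper is mounted at the origin on a cart in front of the work surface, level with it; the furniture and walls round the work are solid. World frame = base frame: x ahead of the robot, y to its left, z up, the work surface at z = 0. Lengths are in mm, angles in rad, forces in N, time in s.
With the tool pointing down it reaches from about 275 to 850 mm from the base axis. Payload 5.2 kg.
Tool frame: the origin (TCP) lies midway between the tips of the shut fingers; the grasp point (between the pads) lies 19 mm behind it (r.grasp_offset is the distance from the TCP to the grasp point, in mm); z points along the fingers, y is the line along which they close (so a half turn about z gives the same grasp; the last joint's range is limited). The gripper opens to 85 mm and grips with 20 to 120 N. Pads are 22 mm wide; open, the fingers measure 114 mm over their backs; the gripper's body (76 mm by 85 mm) begins 54 mm behind the grasp point. The pads swing forward as they close: fully open they stand 13 mm farther back than shut.
Start: joints at [1.039, 0.259, 1.535, -0, 1.348, -0.203], TCP at [177.577, 520.549, 231.31] pointing down, gripper open.
Joint ranges: [-3.14, 3.14], [-0.91, 2.08], [0.19, 2.58], [-1.22, 4.36], [0.22, 2.71], [-3.12, 3.12]. Speed limits (rad/s): [2.57, 2.57, 3.14, 3.14, 3.14, 3.14].

INTERFACE

Orientations are given as a 3x3 rotation matrix whose columns are the frame's x, y, z axes.
In Python, from cell import readout, viewer, job_done, nets, r gives the robot as it stands.
- The arm moves only by the tool jog_arm, never from a script. Its argument "rows" is one flat list of numbers, 6 for each row, row after row: the shift along the tool's x, y, z in units of 30 mm (1.0 is 30 mm), then the turn, a rotation vector about the tool's x, y, z in units of 5 degrees (1.0 is 5 degrees). In form: [x, y, z, wx, wy, wz, x, y, z, wx, wy, wz, ...]. A call has 1 to 5 rows; each row shifts and turns the commanded pose from where the row before left it, along the tool's axes as they then stand; what a row does not reach is not made up. A row lasts 1/12 s, in which the tool goes at most 41.7 mm and 7.16 degrees, less where a joint would pass 70% of its speed; a pose out of reach is approached as far as the arm can. A call is refused whole if a number of a shift passes 1 or a number of a turn 1, either way. A call with a gripper value outside its range is refused whole. "grip" is the closure in counts, from 0 (fully open) to 255 (shut), set as the call begins (left out, the last holds). The fingers move at their own pace and stop on an object; the grip force is fixed at half the most. Time passes only in rows, so rows that do not move let the fingers close. It gives the time, the measured TCP pose, the force, the opening and the grip force at its end, in the units of the state.
- readout.sense(): the state, without advancing time (a new reading comes with each control period).
- viewer.snapshot(name): name is "scene" or "top" or "wrist"; returns a dict with "img" (384x512x3 uint8, red, green, blue), "z_map" (384x512 float32, mm along the optical axis (not along the pixel's ray), 0 where there is no reading), "fx", "fy", "cx", "cy" (pixels), "dist_coeffs" ([k1, k2, p1, p2, k3] as OpenCV has them; the pictures are not rectified), "world_from_camera" (4x4, takes a point from camera to world coordinates). Camera axes: x right, y up, looking along -z (the intrinsics and any distortion apply to the point x, -y, -z); pixel columns grow to the right and rows downward; lengths in mm; the calibration is good to about 2 mm. A picture is of the moment at which its call begins.
- job_done(): hands the job in; it is judged then, once.
Trained networks look in the newest picture that a camera, given by its name, has taken for a name from the list of things; names that differ only in an ending like _2 or _b are one class to them, and where a whole thing is asked for, a point or a joint stands for the part that bears it (a point fixed in the world has none). Each returns a list of dicts, best first, with "p" (0 to 1); they miss things now and then, are a little off and sometimes report something else, mostly with a low value. They report only what shows in the picture. A call takes as long as a camera call.
- nets.regions_of(camera, query): "mask" (384x512 bool, what is visible of it) and "position" ([column, row] in pixels, amid what is visible of it).
- nets.mark_of(camera, query): "position" ([column, row] in pixels: a listed point, or the origin of a listed thing).
The state is a dict: "t": time; "q": joint angles; "dq": joint speeds; "joint_efforts": joint torques, N m; "eef_pos": TCP position; "orientation": TCP orientation; "contact_force": force on the tool from outside, world axes, zero at the start; "ft_torque": the same for the moment, N m; "gripper_width": finger opening in mm; "gripper_force": force on a finger pad.
Only numpy, scipy, OpenCV 4.12 (cv2) and the standard library are available. Lean on these libraries where they do the work, as an engineer would, in place of code of your own. Each camera call takes 0.05 s, during which the arm holds its last target. There are 200 camera calls.

## Working session

There is one attempt and no reset: what is moved stays moved. The work goes in short steps, Python scripts to look and compute and a tool call to move; the robot and the scene stay as the last step left them, time stands still between calls to the robot, and variables do not carry over. Pictures are saved under pics/ and viewed, at most 10 in all, crops included, and the job is handed in when it is done.

Besides the shell and the picture viewer there is one more tool, called after "Call:" by a JSON object that holds its "op" and its "data", one argument or row to a line. jog_arm: Moves the arm, as the interface text tells. Its arguments: {"type":"object","properties":{"rows":{"type":"array"},"grip":{"type":"number"}},"required":["rows"]}

```bash
mkdir -p pics
cat > h.py <<'E'
import numpy as np, cv2
from cell import readout, viewer, job_done, nets, r
def snap(cam,name=None):
    s=viewer.snapshot(cam)
    if name: cv2.imwrite(f'pics/{name}.png',s['img'][:,:,::-1])
    return s
def ray(s,px):
    K=np.array([[s['fx'],0,s['cx']],[0,s['fy'],s['cy']],[0,0,1]])
    u=cv2.undistortPoints(np.array([[px]],float),K,np.array(s['dist_coeffs'],float))[0,0]
    T=np.array(s['world_from_camera']); return T[:3,3],T[:3,:3]@np.array([u[0],-u[1],-1.0])
def onz(s,px,z):
    o,d=ray(s,px); return o+d*(z-o[2])/d[2]
def bydepth(s,mask):
    ys,xs=np.nonzero(mask&(s['z_map']>0)); 
    return np.array([ (lambda o,d:o+d*s['z_map'][y,x])(*ray(s,(x,y))) for y,x in zip(ys,xs)])
E
python3 - <<'E'
from h import *
st=readout.sense(); print(st['eef_pos'],st['orientation'],st['contact_force'],st['gripper_width'])
for c in ['top','scene']:
    s=snap(c,c+'1')
    for q,z in [('blank_1_centre',45),('bore_1',35),('block',0),('pad_top',70),('setter',0),('collet_1',0),('collet_nut',0),('tape_measure',0),('hex_key',0)]:
        for m in nets.mark_of(c,q)[:3]:
            if m['p']>.2: print(c,q,round(m['p'],2),np.round(m['position']),onz(s,m['position'],z).round(1))
E
```

```text
[177.29075261 520.05834692 230.45815252] [[-9.46441063e-01  3.22875196e-01 -9.60618614e-04]
 [ 3.22876394e-01  9.46439752e-01 -1.62136621e-03]
 [ 3.85668711e-04 -1.84468863e-03 -9.99998224e-01]] [ 0.31821934  0.42024472 -0.81604263] 85.41111505496946
top blank_1_centre 0.43 [268. 217.] [430.1 299.2  45. ]
top bore_1 0.94 [341. 197.] [473.4 133.   35. ]
top block 0.83 [351. 198.] [476.9 103.    0. ]
top pad_top 0.57 [214. 189.] [493.  417.7  70. ]
top setter 0.6 [220. 193.] [495.7 410.8   0. ]
top collet_1 0.43 [289. 165.] [559.6 245.7   0. ]
top collet_nut 0.71 [187. 243.] [380.8 488.5   0. ]
top tape_measure 0.63 [188. 242.] [382.3 485.5   0. ]
top tape_measure 0.57 [163. 179.] [533.2 546.7   0. ]
top hex_key 0.53 [243. 251.] [358.7 359.1   0. ]
scene blank_1_centre 0.57 [249. 210.] [428.4 304.2  45. ]
scene bore_1 0.91 [336. 280.] [480.7  68.8  35. ]
scene bore_1 0.74 [211. 222.] [348.3 314.   35. ]
scene block 0.97 [321. 285.] [471.6  96.4   0. ]
scene pad_top 0.7 [253. 170.] [484.7 395.6  70. ]
scene pad_top 0.61 [315. 221.] [509.4 186.6  70. ]
scene setter 0.95 [253. 196.] [483.8 395.4   0. ]
scene setter 0.53 [315. 267.] [486.9 140.    0. ]
scene setter 0.23 [238. 159.] [520.8 554.8   0. ]
scene collet_1 0.67 [315. 221.] [559.6 253.4   0. ]
scene collet_nut 0.56 [198. 193.] [374.4 464.4   0. ]
scene tape_measure 0.58 [241. 157.] [530.5 557.8   0. ]
scene hex_key 0.5 [212. 223.] [363.7 351.    0. ]
```

View pics/top1.png

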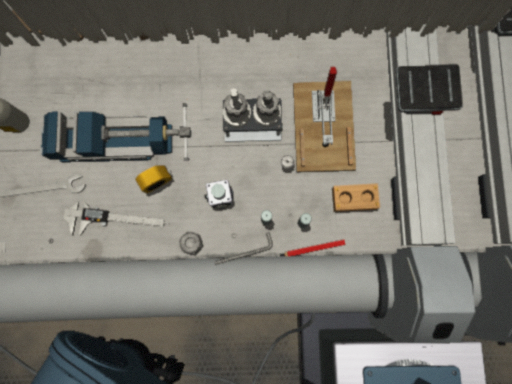

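View pics/scene1.png

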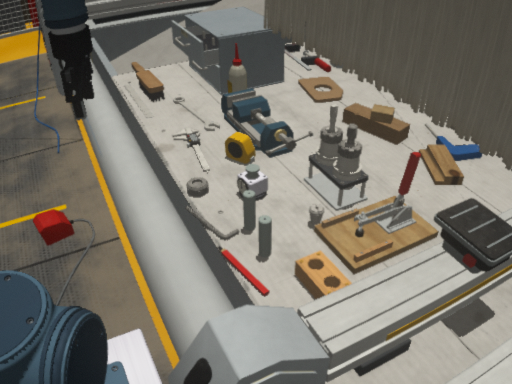

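Top view: the blanks are at about (267,217) and (305,220), the setter at (219,193), and the block's holes at (345,197) and (368,195). A big tube runs along the front at rows 255–320. Next I'll refine these positions with depth.

Run:
```python
from h import *
s=snap('top')
full=bydepth(s,np.ones((384,512),bool)&(s['z_map']>0))
ys,xs=np.nonzero(s['z_map']>0)
def reg(c0,c1,r0,r1,z0,z1):
    m=(xs>=c0)&(xs<=c1)&(ys>=r0)&(ys<=r1)&(full[:,2]>z0)&(full[:,2]<z1); return full[m]
for n,a in dict(b1=(258,276,207,228,80,100),b2=(296,314,210,232,80,100),pad=(204,236,178,210,60,80),body=(200,240,174,214,40,56),block=(328,384,180,214,28,42),rail=(0,370,250,330,-2000,2000),toggle=(290,360,60,172,-5,300),collet=(280,296,154,174,25,60),bench=(230,260,215,235,-20,20)).items():
    p=reg(*a)
    if len(p): print(n,len(p),'med',np.median(p,0).round(1),'min',p.min(0).round(1),'max',p.max(0).round(1), 'mid', ((p.min(0)+p.max(0))/2).round(1))
p=reg(328,384,180,214,28,42)
print(cv2.minAreaRect(p[:,:2].astype(np.float32)))
p=reg(200,240,174,214,40,56); print(cv2.minAreaRect(p[:,:2].astype(np.float32)))
im=s['img'][170:240,190:390]; cv2.imwrite('pics/topc.png',cv2.resize(im[:,:,::-1],None,fx=4,fy=4,interpolation=cv2.INTER_CUBIC))
for px in [(345,197),(368,195)]: print(onz(s,px,35).round(1))
```

```text
b1 107 med [429.2 304.8  89.9] min [417.4 291.9  80.5] max [440.7 315.9  93.4] mid [429.  303.9  86.9]
b2 107 med [420.8 219.6  89.8] min [408.8 208.3  80.1] max [432.  232.1  93. ] mid [420.4 220.2  86.6]
pad 154 med [490.1 409.7  70.5] min [474.4 396.   65. ] max [504.4 425.3  74.7] mid [489.4 410.6  69.9]
body 391 med [480.9 406.9  48.9] min [458.8 382.4  40.1] max [518.3 438.9  55.1] mid [488.5 410.7  47.6]
block 881 med [474.6  97.8  34.7] min [445.5  47.6  28.1] max [503.8 148.5  40.7] mid [474.7  98.   34.4]
rail 29951 med [272.5 519.9 -94.8] min [  96.9  -67.5 -784.7] max [ 376.9 1300.3  581.2] mid [ 236.9  616.4 -101.8]
toggle 7960 med [671.2 161.1  17. ] min [537.1  61.8  -5. ] max [824.5 246.3 184. ] mid [680.8 154.   89.5]
collet 154 med [558.4 252.3  40.3] min [544.1 236.2  27.2] max [574.3 266.4  45.1] mid [559.2 251.3  36.2]
bench 647 med [4.182e+02 3.536e+02 2.000e-01] min [394.1 317.9  -7.5] max [442.9 388.9   6.4] mid [418.5 353.4  -0.5]
((474.4754638671875, 97.76253509521484), (56.303977966308594, 100.325439453125), 1.3355754613876343)
((488.3111877441406, 410.2528381347656), (57.44853210449219, 51.89284896850586), 9.155067443847656)
[472.9 123.5  35. ]
[476.2  71.3  35. ]
```

View pics/topc.png

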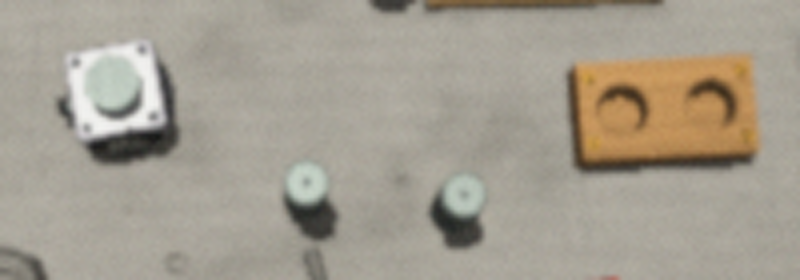

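Call:
{"op": "jog_arm", "data": {
  "rows": [0,0,0,0,0,-1,0,0,0,0,0,-1,0,0,0,0,0,-1,0,0,0,0,0,-0.77,0,0,0,0,0,0],
  "grip": 0
}}

```text
t: 1.47
eef_pos: [177.6, 520.6, 231.3]
orientation: [[-1.0, -0.003, -0.0], [-0.003, 1.0, 0.0], [0.0, 0.0, -1.0]]
contact_force: [-0.2, -0.5, -0.3]
gripper_width: 85.7
gripper_force: 0.0
```

Call:
{"op": "jog_arm", "data": {
  "rows": [-0.84,-0.72,0.2,0,0,0,-0.84,-0.72,0.2,0,0,0,-0.84,-0.72,0.2,0,0,0,-0.84,-0.72,0.2,0,0,0,-0.84,-0.72,0.2,0,0,0]
}}

```text
t: 1.88
eef_pos: [304.5, 411.6, 201.2]
orientation: [[-1.0, 0.002, 0.0], [0.002, 1.0, 0.0], [-0.0, 0.0, -1.0]]
contact_force: [1.6, -0.2, 0.4]
gripper_width: 85.3
gripper_force: 0.0
```

Call:
{"op": "jog_arm", "data": {
  "rows": [-0.84,-0.72,0.2,0,0,0,-0.84,-0.72,0.2,0,0,0,-0.84,-0.72,0.2,0,0,0,-0.84,-0.72,0.2,0,0,0,-0.4,-0.72,0.2,0,0,0]
}}

```text
t: 2.3
eef_pos: [419.5, 303.3, 171.3]
orientation: [[-1.0, 0.003, 0.002], [0.003, 1.0, 0.0], [-0.002, 0.0, -1.0]]
contact_force: [1.3, 0.0, 0.1]
gripper_width: 85.3
gripper_force: 0.0
```

Call:
{"op": "jog_arm", "data": {
  "rows": [0,0,0,0,0,0,0,0,0,0,0,0]
}}

```text
t: 2.47
eef_pos: [416.9, 303.5, 170.9]
orientation: [[-1.0, 0.005, -0.001], [0.005, 1.0, -0.0], [0.001, -0.0, -1.0]]
contact_force: [-0.4, 0.5, -0.0]
gripper_width: 85.9
gripper_force: 0.0
```

Run:
```python
from h import *
st=readout.sense(); print(st['eef_pos'].round(1) if hasattr(st['eef_pos'],'round') else st['eef_pos'],np.round(st['orientation'],3),np.round(st['contact_force'],2),r.grasp_offset)
s=snap('wrist','w1')
print(np.round(s['world_from_camera'],2))
p=bydepth(s,s['z_map']<330)
q=p[(p[:,2]>86)&(p[:,2]<94)]
for c in [(429,304),(420,220)]:
    k=q[np.hypot(q[:,0]-c[0],q[:,1]-c[1])<25]
    if len(k): print(len(k),np.median(k,0),(k.min(0)+k.max(0))/2)
```

```text
[416.9 303.5 170.9] [[-1.     0.005 -0.001]
 [ 0.005  1.    -0.   ]
 [ 0.001 -0.    -1.   ]] [-0.35  0.55 -0.04] 18.700000000000003
[[ 0.0000e+00 -9.6000e-01 -2.9000e-01  3.4263e+02]
 [ 1.0000e+00  0.0000e+00  0.0000e+00  3.0402e+02]
 [-0.0000e+00 -2.9000e-01  9.6000e-01  3.1394e+02]
 [ 0.0000e+00  0.0000e+00  0.0000e+00  1.0000e+00]]
615 [428.0194316  304.1428633   90.04653147] [429.25243993 304.16325134  89.03564899]
648 [419.34157911 220.64689539  90.07769577] [419.93738781 219.90618079  88.9593453 ]
```

View pics/w1.png

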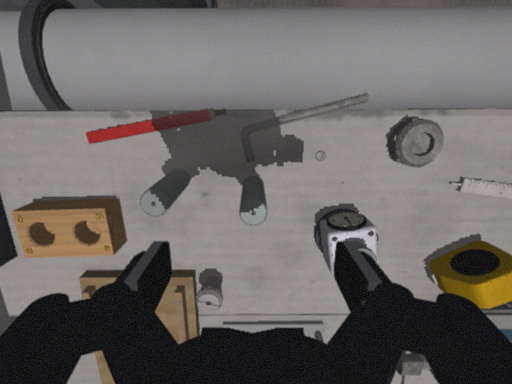

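The wrist view shows blank A at (253,214) and B at (153,203) px. Depth gives A=(428.8,304.1) and B=(420.0,220.1), which agrees with the top camera. I'll grip A first.

Call:
{"op": "jog_arm", "data": {
  "rows": [-0.4,0.02,0.5,0,0,0,0,0,0.9,0,0,0,0,0,0.95,0,0,0,0,0,0.95,0,0,0,0,0,0.85,0,0,0]
}}

```text
t: 2.93
eef_pos: [427.4, 306.6, 45.9]
orientation: [[-1.0, -0.001, 0.0], [-0.001, 1.0, 0.001], [-0.0, 0.001, -1.0]]
contact_force: [0.3, 0.8, -0.3]
gripper_width: 85.3
gripper_force: 0.0
```

Call:
{"op": "jog_arm", "data": {
  "rows": [0,0,0,0,0,0,0,0,0,0,0,0]
}}

```text
t: 3.1
eef_pos: [426.9, 305.9, 46.3]
orientation: [[-1.0, -0.001, -0.003], [-0.001, 1.0, -0.001], [0.003, -0.001, -1.0]]
contact_force: [-0.1, 0.4, 0.3]
gripper_width: 85.1
gripper_force: 0.0
```

Call:
{"op": "jog_arm", "data": {
  "rows": [0,0,0,0,0,0,0,0,0,0,0,0,0,0,0,0,0,0,0,0,0,0,0,0,0,0,0,0,0,0],
  "grip": 255
}}

```text
t: 3.52
eef_pos: [429.0, 305.4, 47.8]
orientation: [[-1.0, -0.0, 0.002], [-0.0, 1.0, 0.001], [-0.002, 0.001, -1.0]]
contact_force: [0.0, -0.6, 0.6]
gripper_width: 25.8
gripper_force: 1.3
```

Call:
{"op": "jog_arm", "data": {
  "rows": [0,0,0,0,0,0,0,0,0,0,0,0,0,0,0,0,0,0,0,0,0,0,0,0,0,0,0,0,0,0]
}}

```text
t: 3.93
eef_pos: [429.1, 305.2, 47.9]
orientation: [[-1.0, -0.0, 0.002], [-0.0, 1.0, 0.0], [-0.002, 0.0, -1.0]]
contact_force: [-0.4, -1.5, 6.0]
gripper_width: 23.6
gripper_force: 58.3
```

Call:
{"op": "jog_arm", "data": {
  "rows": [0,0,-0.4,0,0,0,0,0,-0.6,0,0,0,0,0,-0.6,0,0,0,0,0,-0.4,0,0,0,0,0,0,0,0,0]
}}

```text
t: 4.35
eef_pos: [429.9, 305.8, 109.2]
orientation: [[-1.0, 0.0, 0.004], [0.0, 1.0, 0.002], [-0.004, 0.002, -1.0]]
contact_force: [0.5, -0.4, -2.9]
gripper_width: 23.7
gripper_force: 59.1
```

Call:
{"op": "jog_arm", "data": {
  "rows": [0,0,0,0,0,0,0,0,0,0,0,0,0,0,0,0,0,0,0,0,0,0,0,0,0,0,0,0,0,0]
}}

```text
t: 4.77
eef_pos: [427.9, 305.0, 105.9]
orientation: [[-1.0, -0.0, -0.002], [-0.0, 1.0, -0.001], [0.002, -0.001, -1.0]]
contact_force: [-0.7, -0.6, -3.6]
gripper_width: 23.8
gripper_force: 59.0
```

Call:
{"op": "jog_arm", "data": {
  "rows": [0,0,0,0,0,0]
}}

```text
t: 4.85
eef_pos: [428.1, 305.1, 106.2]
orientation: [[-1.0, -0.0, -0.001], [-0.0, 1.0, -0.0], [0.001, -0.0, -1.0]]
contact_force: [-1.5, 0.2, -3.9]
gripper_width: 23.3
gripper_force: 59.0
```

Call:
{"op": "jog_arm", "data": {
  "rows": [0,0,0,0,0,0]
}}

```text
t: 4.93
eef_pos: [428.3, 305.1, 106.5]
orientation: [[-1.0, -0.0, -0.001], [-0.0, 1.0, -0.0], [0.001, -0.0, -1.0]]
contact_force: [0.4, -0.5, -3.2]
gripper_width: 23.8
gripper_force: 59.0
```

About 3.5 N, so A is the dummy (carbide would be about 6.5–7.5 N). I'll carry it high over to the block.

Call:
{"op": "jog_arm", "data": {
  "rows": [0,0,-0.8,0,0,0,0,0,-0.8,0,0,0,-0.2,-0.7,0,0,0,0,-0.2,-0.9,0,0,0,0,-0.2,-0.9,0,0,0,0]
}}

```text
t: 5.35
eef_pos: [446.7, 229.9, 155.4]
orientation: [[-1.0, -0.002, 0.001], [-0.002, 1.0, 0.0], [-0.001, 0.0, -1.0]]
contact_force: [0.3, -0.4, -3.6]
gripper_width: 23.5
gripper_force: 59.5
```

Call:
{"op": "jog_arm", "data": {
  "rows": [-0.2,-0.9,0,0,0,0,-0.2,-0.9,0,0,0,0,-0.2,-0.9,0,0,0,0,-0.3,-0.87,0,0,0,0,0,0,0,0,0,0]
}}

```text
t: 5.77
eef_pos: [475.3, 119.0, 155.0]
orientation: [[-1.0, 0.003, 0.002], [0.003, 1.0, -0.002], [-0.002, -0.002, -1.0]]
contact_force: [1.4, 0.1, -1.2]
gripper_width: 23.5
gripper_force: 59.8
```

Call:
{"op": "jog_arm", "data": {
  "rows": [0,0,0,0,0,0,0,0,0,0,0,0,0,0,0,0,0,0,0,0,0,0,0,0]
}}

```text
t: 6.1
eef_pos: [473.0, 124.0, 154.7]
orientation: [[-1.0, -0.002, -0.0], [-0.002, 1.0, 0.0], [0.0, 0.0, -1.0]]
contact_force: [0.0, -0.1, -2.9]
gripper_width: 23.4
gripper_force: 59.9
```

```bash
cat >> h.py <<'E'
def circ(p):  # least-squares circle
    A=np.c_[2*p[:,:2],np.ones(len(p))]; x=np.linalg.lstsq(A,(p[:,:2]**2).sum(1),rcond=None)[0]
    return x[:2],np.sqrt(x[2]+x[0]**2+x[1]**2)
E
python3 - <<'E'
from h import *
st=readout.sense(); e=np.array(st['eef_pos']); print(e.round(1),np.round(st['contact_force'],2))
s=snap('wrist','w2')
print(np.round(s['world_from_camera'],3))
for q in ['bore_1','blank_1_centre']:
    for m in nets.mark_of('wrist',q)[:3]: print(q,round(m['p'],2),np.round(m['position'],1),onz(s,m['position'],35 if q=='bore_1' else e[2]-1).round(1))
p=bydepth(s,(s['z_map']>0))
b=p[(np.hypot(p[:,0]-e[0],p[:,1]-e[1])<20)]
h,ed=np.histogram(b[:,2],bins=np.arange(0,320,5)); print([(int(a),int(c)) for a,c in zip(ed,h) if c])
k=b[(b[:,2]>e[2]+38)&(b[:,2]<e[2]+52)]
if len(k): print('blanktop',len(k),np.median(k,0).round(1),((k.min(0)+k.max(0))/2).round(1),k.min(0).round(1),k.max(0).round(1))
E
```

```text
[473.  124.  154.7] [ 0.03 -0.13 -2.93]
[[-2.00000e-03 -9.56000e-01 -2.93000e-01  3.98691e+02]
 [ 1.00000e+00 -2.00000e-03 -0.00000e+00  1.23972e+02]
 [-0.00000e+00 -2.93000e-01  9.56000e-01  2.97711e+02]
 [ 0.00000e+00  0.00000e+00  0.00000e+00  1.00000e+00]]
bore_1 0.96 [197.4 190.4] [477.6  70.3  35. ]
bore_1 0.61 [248.4 186.3] [473.3 120.3  35. ]
blank_1_centre 0.95 [253.6 239.5] [471.  124.8 153.7]
blank_1_centre 0.28 [361.1 132.6] [411.3 179.  153.7]
[(5, 170), (10, 267), (15, 40), (20, 46), (25, 46), (30, 284), (35, 301), (105, 10), (110, 72), (115, 78), (120, 85), (125, 90), (130, 103), (135, 103), (140, 116), (145, 125), (150, 135), (155, 185), (160, 264), (165, 291), (170, 328), (175, 350), (180, 408), (185, 459), (190, 827), (195, 2394), (200, 227), (205, 163), (210, 130), (215, 31), (220, 45), (225, 343), (230, 871), (235, 1268), (240, 1480), (245, 579), (250, 24)]
blanktop 3000 [470.6 124.4 196.9] [473.2 124.  199.7] [460.7 107.4 192.7] [485.6 140.5 206.6]
```

View pics/w2.png

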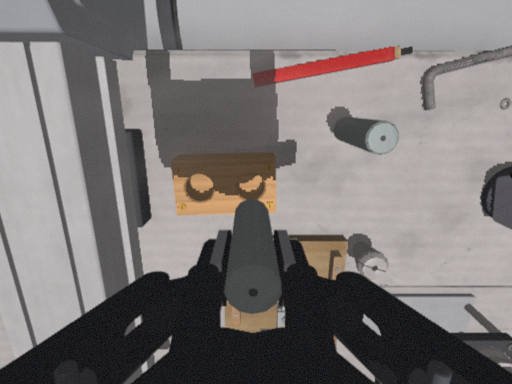

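The wrist view shows the dummy held upright, with its top at (253,292), and the bores at (201,187) and (250,186) px. Now I'll fit the bore mouths and the held bar's axis from depth.

```bash
cat >> h.py <<'E'
from scipy.optimize import least_squares
def bores(s):
    ys,xs=np.nonzero(s['z_map']>0)
    R=[ray(s,(x,y)) for y,x in zip(ys,xs)]; o=R[0][0]; d=np.array([a[1] for a in R])
    P=o+d*s['z_map'][ys,xs][:,None]; Q=o+d*((35-o[2])/d[:,2])[:,None]
    for c in [(474,122.5),(476,72.5)]:
        near=np.hypot(*(Q[:,:2]-c).T)<22; m=near&(P[:,2]<31); t=near&(P[:,2]>31)&(P[:,2]<40)
        # best circle: maximise separation of hole and top pixels
        f=lambda v,rr=14.5:(np.tanh((np.hypot(*(Q[m][:,:2]-v).T)-rr)/1.5).sum()-np.tanh((np.hypot(*(Q[t][:,:2]-v).T)-rr)/1.5).sum())
        from scipy.optimize import minimize
        for rr in (14,15): print('bore',m.sum(),t.sum(),rr,minimize(f,c,args=(rr,),method='Nelder-Mead').x.round(1),Q[m].mean(0).round(1))
def held(s,e,top=44):
    p=bydepth(s,s['z_map']>0); res=[]
    for z0,z1 in [(-44,-20),(-20,0),(0,20)]:
        k=p[(np.hypot(p[:,0]-e[0],p[:,1]-e[1])<18)&(p[:,2]>e[2]+z0)&(p[:,2]<e[2]+z1)&(abs(p[:,1]-e[1])<11)]
        if len(k)<20: continue
        v=least_squares(lambda v:np.hypot(k[:,0]-v[0],k[:,1]-v[1])-12.5,(e[0]+3,e[1]),loss='soft_l1')
        res.append(np.r_[v.x,k[:,2].mean()]); print('bar',len(k),res[-1].round(1),round(np.sqrt(2*v.cost/len(k)),2))
    return res
E
python3 - <<'E'
from h import *
e=np.array(readout.sense()['eef_pos']);print(e.round(1))
s=snap('wrist'); bores(s); held(s,e)
print('top'); bores(snap('top'))
E
```

```text
[473.2 123.9 154.8]
bore 582 771 14 [472.3 122.1] [472.  122.1  35. ]
bore 582 771 15 [473.1 122.1] [472.  122.1  35. ]
bore 574 935 14 [473.6  72.7] [473.4  72.7  35. ]
bore 574 935 15 [473.7  72.7] [473.4  72.7  35. ]
bar 386 [473.7 123.4 123.6] 0.22
bar 461 [473.8 123.6 145.4] 0.23
bar 677 [473.8 123.9 165.7] 0.25
top
bore 96 119 14 [473.9 122.5] [471.9 124.5  35. ]
bore 96 119 15 [474.8 121.8] [471.9 124.5  35. ]
bore 19 42 14 [475.   72.9] [472.3  83.2  35. ]
bore 19 42 15 [475.4  71.9] [472.3  83.2  35. ]
```

Call:
{"op": "jog_arm", "data": {
  "rows": [0,-0.04,0.5,0,0,0,0,0,0.8,0,0,0,0,0,0.7,0,0,0,0,0,0.3,0,0,0,0,0,0,0,0,0]
}}

```text
t: 6.77
eef_pos: [471.6, 122.0, 83.8]
orientation: [[-1.0, -0.0, -0.005], [-0.0, 1.0, -0.0], [0.005, -0.0, -1.0]]
contact_force: [-0.3, -0.3, -2.9]
gripper_width: 23.3
gripper_force: 59.7
```

Call:
{"op": "jog_arm", "data": {
  "rows": [0,0,0,0,0,0,0,0,0,0,0,0,0,0,0,0,0,0]
}}

```text
t: 7.02
eef_pos: [474.6, 122.0, 87.1]
orientation: [[-1.0, -0.0, 0.003], [-0.0, 1.0, 0.0], [-0.003, 0.0, -1.0]]
contact_force: [-0.9, 0.5, -3.4]
gripper_width: 23.8
gripper_force: 59.8
```

Run:
```python
from h import *
st=readout.sense(); e=np.array(st['eef_pos']);print(e.round(1),np.round(st['contact_force'],2))
s=snap('wrist'); bores(s); held(s,e)
```

```text
[474.6 122.   87.1] [-0.9   0.49 -3.38]
bore 305 1078 14 [472.9 122. ] [465.  122.7  35. ]
bore 305 1078 15 [474.1 122. ] [465.  122.7  35. ]
bore 943 1603 14 [473.5  72.8] [473.2  72.8  35. ]
bore 943 1603 15 [473.7  72.8] [473.2  72.8  35. ]
bar 388 [475.2 121.6  55.9] 0.2
bar 452 [475.2 121.8  77.7] 0.23
bar 660 [475.2 122.   97.7] 0.25
```

Call:
{"op": "jog_arm", "data": {
  "rows": [0,0,0,0,0,0,0,0,0.1,0,0,0,0,0,0.1,0,0,0,0,0,0.1,0,0,0,0,0,0.1,0,0,0]
}}

```text
t: 7.48
eef_pos: [473.3, 121.9, 73.4]
orientation: [[-1.0, -0.0, -0.0], [-0.0, 1.0, -0.0], [0.0, -0.0, -1.0]]
contact_force: [-0.5, -1.3, -3.2]
gripper_width: 23.3
gripper_force: 59.8
```

Call:
{"op": "jog_arm", "data": {
  "rows": [0,0,0.1,0,0,0,0,0,0,0,0,0,0,0,0,0,0,0]
}}

```text
t: 7.73
eef_pos: [473.2, 121.9, 70.4]
orientation: [[-1.0, -0.0, -0.001], [-0.0, 1.0, 0.0], [0.001, 0.0, -1.0]]
contact_force: [0.1, -0.5, -2.6]
gripper_width: 23.6
gripper_force: 59.8
```

Call:
{"op": "jog_arm", "data": {
  "rows": [0,0,0.1,0,0,0,0,0,0.1,0,0,0,0,0,0.1,0,0,0,0,0,0.05,0,0,0,0,0,0,0,0,0]
}}

```text
t: 8.15
eef_pos: [473.1, 121.9, 59.8]
orientation: [[-1.0, -0.0, -0.001], [-0.0, 1.0, -0.0], [0.001, -0.0, -1.0]]
contact_force: [0.3, -0.8, -3.0]
gripper_width: 23.7
gripper_force: 59.8
```

Call:
{"op": "jog_arm", "data": {
  "rows": [0,0,0.05,0,0,0,0,0,0.03,0,0,0,0,0,0,0,0,0]
}}

```text
t: 8.4
eef_pos: [473.6, 121.9, 58.0]
orientation: [[-1.0, -0.0, 0.0], [-0.0, 1.0, -0.0], [-0.0, -0.0, -1.0]]
contact_force: [-0.2, -0.1, -2.1]
gripper_width: 23.7
gripper_force: 59.8
```

Call:
{"op": "jog_arm", "data": {
  "rows": [0,0,0.03,0,0,0,0,0,0.02,0,0,0,0,0,0,0,0,0,0,0,0,0,0,0]
}}

```text
t: 8.73
eef_pos: [474.0, 121.9, 57.9]
orientation: [[-1.0, -0.0, 0.002], [-0.0, 1.0, -0.0], [-0.002, -0.0, -1.0]]
contact_force: [-4.3, -0.5, 11.3]
gripper_width: 23.8
gripper_force: 61.1
```

Call:
{"op": "jog_arm", "data": {
  "rows": [0,0,-0.02,0,0,0,0,0,0,0,0,0]
}}

```text
t: 8.9
eef_pos: [473.9, 121.9, 57.9]
orientation: [[-1.0, -0.0, 0.001], [-0.0, 1.0, -0.0], [-0.001, -0.0, -1.0]]
contact_force: [-2.7, -0.6, 7.9]
gripper_width: 23.4
gripper_force: 60.8
```

Call:
{"op": "jog_arm", "data": {
  "rows": [0,0,0,0,0,0,0,0,0,0,0,0,0,0,0,0,0,0,0,0,0,0,0,0,0,0,0,0,0,0],
  "grip": 0
}}

```text
t: 9.32
eef_pos: [473.5, 121.9, 56.9]
orientation: [[-1.0, -0.0, -0.0], [-0.0, 1.0, -0.0], [0.0, -0.0, -1.0]]
contact_force: [0.5, -0.3, -0.8]
gripper_width: 82.0
gripper_force: 0.0
```

Call:
{"op": "jog_arm", "data": {
  "rows": [0,0,-0.2,0,0,0,0,0,-0.8,0,0,0,0,0,-0.9,0,0,0,0,0,-0.9,0,0,0,0,0,-0.7,0,0,0]
}}

```text
t: 9.73
eef_pos: [473.9, 121.9, 164.4]
orientation: [[-1.0, -0.0, 0.002], [-0.0, 1.0, 0.0], [-0.002, 0.0, -1.0]]
contact_force: [-0.1, 0.7, -0.2]
gripper_width: 85.4
gripper_force: 0.0
```

Call:
{"op": "jog_arm", "data": {
  "rows": [0,0,0,0,0,0,0,0,0,0,0,0,0,0,0,0,0,0]
}}

```text
t: 9.98
eef_pos: [472.9, 121.9, 161.6]
orientation: [[-1.0, -0.0, -0.001], [-0.0, 1.0, -0.0], [0.001, -0.0, -1.0]]
contact_force: [-0.6, 0.8, -0.8]
gripper_width: 85.4
gripper_force: 0.0
```

Run:
```python
from h import *
st=readout.sense(); e=np.array(st['eef_pos']);print(e.round(1),np.round(st['contact_force'],2),st['gripper_width'])
s=snap('wrist','w3'); bores(s)
p=bydepth(s,s['z_map']>0)
for c,z in [((473.5,122),100),((420,220),90)]:
    k=p[(np.hypot(p[:,0]-c[0],p[:,1]-c[1])<25)&(abs(p[:,2]-z)<4)]
    if len(k): print(len(k),np.median(k,0).round(1),((k.min(0)+k.max(0))/2).round(1))
```

```text
[472.9 121.9 161.6] [-0.59  0.76 -0.78] 85.37837564112473
bore 81 644 14 [545.1 113.3] [465.1 124.8  35. ]
bore 81 644 15 [545.1 113.3] [465.1 124.8  35. ]
bore 545 903 14 [473.6  72.7] [473.4  72.7  35. ]
bore 545 903 15 [473.7  72.7] [473.4  72.7  35. ]
749 [472.8 121.  100.1] [473.8 121.3  98.9]
865 [419.9 218.3  90. ] [420.3 219.4  89.1]
```

View pics/w3.png

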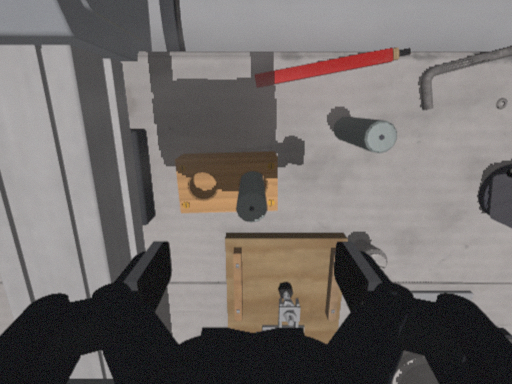

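The dummy is seated at (252,205) px, top z=100. Now for blank B at (380,137) px.

Call:
{"op": "jog_arm", "data": {
  "rows": [0.44,0.81,0,0,0,0,0.44,0.82,0,0,0,0,0.44,0.82,0,0,0,0,0.44,0.81,0,0,0,0,0,0,0,0,0,0]
}}

```text
t: 10.45
eef_pos: [417.1, 222.6, 160.5]
orientation: [[-1.0, -0.003, -0.005], [-0.003, 1.0, 0.001], [0.005, 0.001, -1.0]]
contact_force: [0.1, 0.3, -1.1]
gripper_width: 85.5
gripper_force: 0.0
```

Call:
{"op": "jog_arm", "data": {
  "rows": [0,0,0,0,0,0,0,0,0,0,0,0,0,0,0,0,0,0]
}}

```text
t: 10.7
eef_pos: [420.9, 219.0, 161.4]
orientation: [[-1.0, 0.0, -0.001], [0.0, 1.0, -0.001], [0.001, -0.001, -1.0]]
contact_force: [-0.9, 0.5, 0.7]
gripper_width: 85.4
gripper_force: 0.0
```

Call:
{"op": "jog_arm", "data": {
  "rows": [0,0,0.7,0,0,0,0,0,0.9,0,0,0,0,0,0.9,0,0,0,0,0,0.9,0,0,0,0,0,0.43,0,0,0]
}}

```text
t: 11.12
eef_pos: [419.4, 218.1, 44.1]
orientation: [[-1.0, 0.002, -0.004], [0.002, 1.0, -0.001], [0.004, -0.001, -1.0]]
contact_force: [-0.7, 0.5, -0.4]
gripper_width: 85.7
gripper_force: 0.0
```

Call:
{"op": "jog_arm", "data": {
  "rows": [0,0,0,0,0,0,0,0,0,0,0,0,0,0,0,0,0,0]
}}

```text
t: 11.37
eef_pos: [421.8, 219.4, 47.9]
orientation: [[-1.0, 0.001, 0.001], [0.001, 1.0, 0.0], [-0.001, 0.0, -1.0]]
contact_force: [0.3, -0.7, 0.6]
gripper_width: 85.2
gripper_force: 0.0
```

Call:
{"op": "jog_arm", "data": {
  "rows": [0,0,0,0,0,0,0,0,0,0,0,0,0,0,0,0,0,0,0,0,0,0,0,0,0,0,0,0,0,0],
  "grip": 255
}}

```text
t: 11.78
eef_pos: [420.8, 219.8, 47.5]
orientation: [[-1.0, -0.0, 0.001], [-0.0, 1.0, 0.0], [-0.001, 0.0, -1.0]]
contact_force: [-0.2, 0.3, 0.7]
gripper_width: 25.3
gripper_force: 0.0
```

Call:
{"op": "jog_arm", "data": {
  "rows": [0,0,0,0,0,0,0,0,0,0,0,0,0,0,0,0,0,0,0,0,0,0,0,0,0,0,0,0,0,0]
}}

```text
t: 12.2
eef_pos: [420.9, 219.6, 47.7]
orientation: [[-1.0, -0.0, 0.001], [-0.0, 1.0, -0.0], [-0.001, -0.0, -1.0]]
contact_force: [-1.4, -1.9, 5.7]
gripper_width: 23.6
gripper_force: 58.7
```

Call:
{"op": "jog_arm", "data": {
  "rows": [0,0,-0.4,0,0,0,0,0,-0.8,0,0,0,0,0,-0.9,0,0,0,0,0,-0.7,0,0,0,0,0,-0.4,0,0,0]
}}

```text
t: 12.62
eef_pos: [420.7, 219.9, 144.5]
orientation: [[-1.0, -0.0, 0.001], [-0.0, 1.0, 0.0], [-0.001, 0.0, -1.0]]
contact_force: [0.7, 0.4, -7.2]
gripper_width: 23.4
gripper_force: 60.1
```

Call:
{"op": "jog_arm", "data": {
  "rows": [0,0,0,0,0,0,0,0,0,0,0,0,0,0,0,0,0,0,0,0,0,0,0,0]
}}

```text
t: 12.95
eef_pos: [419.2, 219.4, 141.3]
orientation: [[-1.0, -0.0, -0.004], [-0.0, 1.0, -0.001], [0.004, -0.001, -1.0]]
contact_force: [0.2, -0.9, -6.4]
gripper_width: 23.6
gripper_force: 60.0
```

Call:
{"op": "jog_arm", "data": {
  "rows": [0,0,0,0,0,0]
}}

```text
t: 13.03
eef_pos: [419.6, 219.4, 141.7]
orientation: [[-1.0, -0.0, -0.003], [-0.0, 1.0, -0.001], [0.003, -0.001, -1.0]]
contact_force: [-0.9, 0.6, -6.5]
gripper_width: 23.5
gripper_force: 60.0
```

Call:
{"op": "jog_arm", "data": {
  "rows": [-0.2,0.6,0,0,0,0,-0.3,0.8,0,0,0,0,-0.3,0.8,0,0,0,0,-0.3,0.8,0,0,0,0,-0.3,0.8,0,0,0,0]
}}

```text
t: 13.45
eef_pos: [462.5, 334.6, 141.9]
orientation: [[-1.0, 0.0, -0.002], [0.0, 1.0, -0.001], [0.002, -0.001, -1.0]]
contact_force: [0.8, -0.5, -7.0]
gripper_width: 23.7
gripper_force: 60.5
```

Call:
{"op": "jog_arm", "data": {
  "rows": [-0.3,0.8,0,0,0,0,-0.3,0.8,0,0,0,0,-0.2,0.65,0,0,0,0,-0.1,0.3,0,0,0,0,0,0,0,0,0,0]
}}

```text
t: 13.87
eef_pos: [489.6, 411.9, 141.5]
orientation: [[-1.0, -0.002, -0.001], [-0.002, 1.0, -0.0], [0.001, -0.0, -1.0]]
contact_force: [0.2, -0.3, -7.1]
gripper_width: 23.9
gripper_force: 60.6
```

Call:
{"op": "jog_arm", "data": {
  "rows": [0,0,0,0,0,0,0,0,0,0,0,0,0,0,0,0,0,0,0,0,0,0,0,0]
}}

```text
t: 14.2
eef_pos: [489.4, 409.2, 143.2]
orientation: [[-1.0, 0.001, -0.0], [0.001, 1.0, -0.0], [0.0, -0.0, -1.0]]
contact_force: [-0.5, -0.0, -7.4]
gripper_width: 23.8
gripper_force: 60.6
```

Run:
```python
from h import *
st=readout.sense(); e=np.array(st['eef_pos']);print(e.round(1),np.round(st['contact_force'],2))
s=snap('wrist','w4'); held(s,e)
p=bydepth(s,s['z_map']>0)
n=np.hypot(p[:,0]-490,p[:,1]-410)<60
k=p[n&(p[:,2]>66)&(p[:,2]<74)&(np.hypot(p[:,0]-490,p[:,1]-410)<24)]; print('pad',len(k),k.min(0).round(1),k.max(0).round(1),np.median(k,0).round(1))
k=p[n&(p[:,2]>46)&(p[:,2]<52)]; print('body',len(k),k.min(0).round(1),k.max(0).round(1)); print(cv2.minAreaRect(k[:,:2].astype(np.float32)))
for m in nets.mark_of('wrist','pad_top')[:2]: print(round(m['p'],2),m['position'],onz(s,m['position'],70).round(1))
im=s['img'][120:384,130:390]; cv2.imwrite('pics/w4c.png',cv2.resize(im[:,:,::-1],None,fx=2,fy=2))
```

```text
[489.4 409.2 143.2] [-0.49 -0.   -7.44]
bar 387 [466.5 409.6 112.2] 1.84
bar 443 [489.3 409.4 133.9] 0.23
bar 660 [489.3 409.4 153.8] 0.26
pad 576 [473.9 394.9  66. ] [497.7 426.3  72.1] [482.7 411.4  70.1]
body 1933 [458.6 382.4  46. ] [517.1 439.2  52. ]
((487.279296875, 410.236572265625), (55.9234733581543, 51.50004577636719), 9.319581031799316)
0.7 [251.6, 244.5] [528.4 408.6  70. ]
0.59 [250.0, 203.4] [491.1 407.4  70. ]
```

View pics/w4c.png

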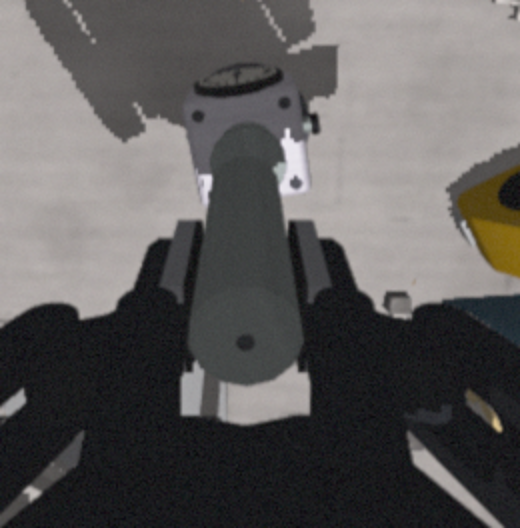

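B weighs about 7 N, so it is the carbide; it hangs over the setter, slightly off in y. Going down onto the pad, slowly at the end.

Call:
{"op": "jog_arm", "data": {
  "rows": [-0.02,0.04,0.2,0,0,0,0,0,0.2,0,0,0,0,0,0.2,0,0,0,0,0,0.1,0,0,0,0,0,0,0,0,0]
}}

```text
t: 14.72
eef_pos: [489.3, 410.9, 120.4]
orientation: [[-1.0, -0.0, -0.003], [-0.0, 1.0, -0.001], [0.003, -0.001, -1.0]]
contact_force: [-1.2, 0.3, -7.5]
gripper_width: 23.6
gripper_force: 60.6
```

Call:
{"op": "jog_arm", "data": {
  "rows": [0,0,0,0,0,0,0,0,0,0,0,0,0,0,0,0,0,0]
}}

```text
t: 14.97
eef_pos: [490.4, 411.6, 122.4]
orientation: [[-1.0, -0.0, 0.001], [-0.0, 1.0, 0.0], [-0.001, 0.0, -1.0]]
contact_force: [-0.7, -0.4, -6.4]
gripper_width: 23.2
gripper_force: 60.6
```

Call:
{"op": "jog_arm", "data": {
  "rows": [0,0,0.04,0,0,0,0,0,0.04,0,0,0,0,0,0,0,0,0,0,0,0,0,0,0]
}}

```text
t: 15.3
eef_pos: [490.1, 411.4, 119.6]
orientation: [[-1.0, -0.0, -0.0], [-0.0, 1.0, -0.0], [0.0, -0.0, -1.0]]
contact_force: [-0.1, 0.2, -6.6]
gripper_width: 23.4
gripper_force: 60.6
```

Call:
{"op": "jog_arm", "data": {
  "rows": [0,0,0.04,0,0,0,0,0,0.03,0,0,0,0,0,0,0,0,0,0,0,0,0,0,0]
}}

```text
t: 15.63
eef_pos: [490.3, 411.5, 117.8]
orientation: [[-1.0, -0.0, 0.0], [-0.0, 1.0, 0.0], [-0.0, 0.0, -1.0]]
contact_force: [-0.1, -0.1, -5.8]
gripper_width: 23.3
gripper_force: 60.9
```

Call:
{"op": "jog_arm", "data": {
  "rows": [0,0,0.03,0,0,0,0,0,0,0,0,0,0,0,0,0,0,0]
}}

```text
t: 15.88
eef_pos: [490.4, 411.5, 117.4]
orientation: [[-1.0, -0.0, 0.001], [-0.0, 1.0, 0.0], [-0.001, 0.0, -1.0]]
contact_force: [-1.5, -0.1, -0.9]
gripper_width: 23.7
gripper_force: 61.3
```

Call:
{"op": "jog_arm", "data": {
  "rows": [0,0,0.03,0,0,0,0,0,0,0,0,0,0,0,0,0,0,0]
}}

```text
t: 16.13
eef_pos: [490.4, 411.5, 116.3]
orientation: [[-1.0, -0.0, 0.001], [-0.0, 1.0, 0.0], [-0.001, 0.0, -1.0]]
contact_force: [-1.1, -1.5, 1.4]
gripper_width: 23.4
gripper_force: 61.5
```

Call:
{"op": "jog_arm", "data": {
  "rows": [0,0,0.04,0,0,0,0,0,0.03,0,0,0,0,0,0.03,0,0,0,0,0,0,0,0,0,0,0,0,0,0,0]
}}

```text
t: 16.55
eef_pos: [490.4, 411.5, 113.2]
orientation: [[-1.0, -0.0, 0.001], [-0.0, 1.0, 0.0], [-0.001, 0.0, -1.0]]
contact_force: [-0.8, -1.1, 5.0]
gripper_width: 23.4
gripper_force: 61.9
```

Call:
{"op": "jog_arm", "data": {
  "rows": [0,0,0,0,0,0,0,0,0,0,0,0]
}}

```text
t: 16.72
eef_pos: [490.4, 411.5, 113.1]
orientation: [[-1.0, -0.0, 0.001], [-0.0, 1.0, 0.0], [-0.001, 0.0, -1.0]]
contact_force: [-1.1, -1.3, 4.4]
gripper_width: 23.8
gripper_force: 61.9
```

Call:
{"op": "jog_arm", "data": {
  "rows": [0,0,0,0,0,0]
}}

```text
t: 16.8
eef_pos: [490.4, 411.5, 113.0]
orientation: [[-1.0, -0.0, 0.001], [-0.0, 1.0, 0.0], [-0.001, 0.0, -1.0]]
contact_force: [-1.8, -0.8, 3.9]
gripper_width: 23.8
gripper_force: 61.9
```

Run:
```python
from h import *
st=readout.sense(); e=np.array(st['eef_pos']);print(e.round(2),np.round(st['contact_force'],2))
s=snap('wrist'); held(s,e)
p=bydepth(s,s['z_map']>0); n=np.hypot(p[:,0]-490,p[:,1]-410.5)
for nm,k in [('pad',p[(n<15.5)&(p[:,2]>58)&(p[:,2]<73)&(p[:,0]<481)]),('body',p[(n<40)&(p[:,2]>46)&(p[:,2]<52)])]:
    print(nm,len(k),np.median(k,0).round(2),k.min(0).round(1),k.max(0).round(1))
im=s['img'][100:260,170:330]; cv2.imwrite('pics/w5c.png',cv2.resize(im[:,:,::-1],None,fx=3.5,fy=3.5,interpolation=cv2.INTER_CUBIC))
```

```text
[490.43 411.5  113.04] [-1.85 -0.82  3.88]
bar 391 [490.2 411.6  81.7] 0.22
bar 457 [467.5 411.3 103.8] 1.84
bar 662 [490.3 411.7 123.7] 0.26
pad 223 [477.94 409.99  65.79] [474.5 398.4  59.4] [480.9 422.2  73. ]
body 2425 [476.24 410.62  49.  ] [458.7 381.9  46. ] [513.2 439.1  51.8]
```

View pics/w5c.png

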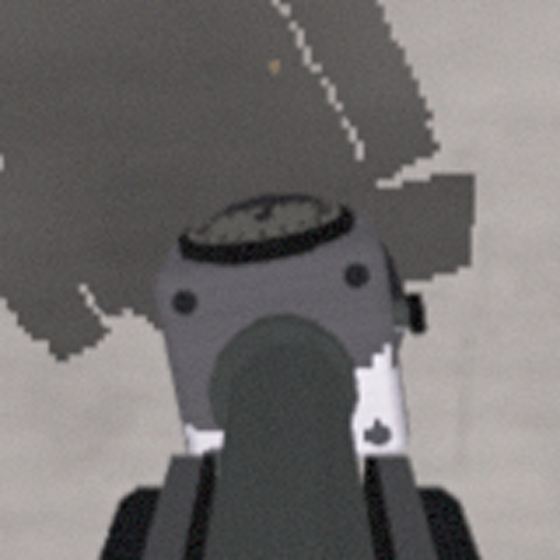

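The needle, near (262,213) in the crop, points roughly straight down. TCP drop, pad depth and force all put the travel at about 4.3 mm, with the bar within 1.5 mm of the pad centre. That meets the task, so I'm handing it in.

```bash
python3 -c "
from cell import job_done
print(job_done())"
```

```text
the job is handed in; nothing more can be done
None
```

The job is handed in, result not reported back: the lighter blank (about 3.5 N) stands released in a hole of the block, and the heavier one (about 7 N) is held upright on the setter pad, pressed about 4.3 mm by my measurements.

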